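# Fit the blade plate in the kitchen slicer

## Task

Fit the blade in the slicer on the shelf: slide the steel blade plate along the slicer's bed, without lifting it off, until its notch is over the locating pin and the plate sits fully home, square and flat against the stop. Then swing the hold-down flap down flat over its notched end. Leave the remote, the coaster and the tray where they are.

Things in the scene. Friction and masses are not known exactly. Their poses are not given: they have to be found in the camera images.
- slicer: white plastic kitchen slicer fixed on the black shelf over its clear catch box, 334 long (x -204 to +130), 128 wide. Origin: middle of its underside, on the shelf's top; x points from the handle to the stop, y across, z up. Its flat bed is 60 above the origin, x -130 to +130, y -56 to +56, between side rails that stand 8 above the bed
- home (a point): the point on the slicer where the blade plate's middle lies when it is fully home (slicer x +35, y 0, 2.5 above the bed), axes as the slicer and as the plate when home. The plate's front edge then rests against the stop, a bar 5 high across the bed with its near face 55 further along x
- pin (a point): top centre of the steel locating pin on the slicer's bed: 8 diameter, 6 tall, at slicer x = +75, y = 0; axes as the slicer
- blade_mid (a point): middle, half-way up, of the loose blade plate lying on the bed short of the pin, a little askew: flat steel, 110 long (x) by 80 wide (y) by 5 thick, 0.10 to 0.18 kg, x towards its notched front edge, z up; slides with dry friction. Notch: open, on the centre line, 21 deep, 11 wide, mouth flared to 17 over the outer 8. The cutting edge on its top is under 2 high
- blade_tab (a point): middle of the rear face of the upright grey finger tab along the blade plate's rear edge, 55 behind the plate's middle and 11 above the bed; axes as the plate. The tab is 60 wide (y), 9 thick (x), its top 22 above the bed. Two grey fences stand along the plate's sides: 34 to 40 either side of the centre line, 13 to 65 ahead of this point, tops 18 above the bed
- flap (a joint): angle in rad of the slicer's hold-down flap: 0 = lying flat over the plate's notched end, grows as it opens, 1.57 = upright, at most 2.0 (leaning away from the blade plate, towards slicer +x). It starts open; a stiff hinge holds it wherever it is left and a push of about 1 N at its edge moves it.
- flap_hinge (a point): middle of the flap's hinge axis, which runs along slicer y (slicer x +110, 69.5 above its origin); axes as the slicer. The flap is a white plate 88 wide and 4 thick, reaching 56 from the axis; closed it points to slicer -x and lies 2.5 above the blade plate, its top 11.5 above the bed; both faces are smooth
- flap_edge (a point): middle of the flap's free edge, 56 from the hinge axis; moves with the flap
- remote: beige air-conditioner remote lying on the shelf, 150 x 46 x 18; origin in the middle of its underside; a bystander
- coaster: round grey stone coaster on the shelf, 98 diameter, 10 thick; origin in the middle of its underside; a bystander
- tray: rectangular clear acrylic tray on the shelf, 200 x 140 x 28, empty; origin in the middle of its underside; a bystander
There are look-alikes about, which are no part of the job. Of the things that look like the part that bears blade_mid, the smaller one is meant.

How it is judged:
By the outcome, as a careful person would: the job done as asked, in the order asked, and still so for the second after the job is handed in, with the robot touching nothing.
It also fails if it takes over 58 s, if anything falls off the work surface, if the arm or the gripper's body presses on something with over 40 N, if the wrist force passes 120 N, or if a joint passes its speed limit or range.

## Robot

A 6-joint arm with a two-finger parallel gripper is mounted at the origin on the work surface. World frame = base frame: x ahead of the robot, y to its left, z up, the work surface at z = 0. Lengths are in m, angles in rad, forces in N, time in s.
With the tool pointing down it reaches from about 0.25 to 0.8 m from the base axis. Payload 8.5 kg.
Tool frame: the origin (TCP) lies between the finger pads; the fingertips stand 11 mm ahead of it and the grasp point (between the pads) lies 8 mm behind it; z points along the fingers, y is the direction in which the jaws open and shut (so a half turn about z gives the same grasp; the last joint's range is limited). The gripper opens to 85 mm and grips with 20 to 120 N. Pads are 22 mm wide; open, the fingers measure 114 mm over their backs; the gripper's body (76 mm by 85 mm) begins 54 mm behind the grasp point. The pads swing forward as they close: fully open they stand 13 mm farther back than shut.
Start: joints at [1.309, 0.238, -0.013, 1.319, 0, 1.571], TCP at [0.136, 0.507, 0.242] pointing down, gripper open.
Joint ranges: [-2.66, 2.66], [-1.03, 1.9], [-1.14, 1.46], [-1.82, 2.27], [-1.45, 1.34], [-3.14, 3.14]. Speed limits (rad/s): [2.22, 2.22, 2.79, 3.14, 3.14, 3.14].

## Interface

Orientations are given as a unit quaternion [x, y, z, w].
In Python, from plant import * gives the robot as it stands. The module is installed in compiled form; this text tells all that it offers.
- The arm moves only by the tool send_rows, never from a script. Its argument "steps" is a list of rows, each an object with "turn": the turn, a rotation vector about the tool's x, y, z in rad, a list of three; "translation": the shift along the tool's x, y, z in cm, a list of three; "gripper": the opening, from 0 (shut) to 1 (fully open). A call has exactly 10 rows; each row is the pose to reach, as a shift and turn from the pose measured when the call began, along the tool's axes at that moment; what a row does not reach only later rows make up. A row lasts 1/8 s, in which the tool goes at most 62.5 mm and 10.7 degrees, less where a joint would pass 70% of its speed; a pose out of reach is approached as far as the arm can. A call with a gripper value outside its range is refused whole. The fingers move at their own pace and stop on an object; the grip force is fixed at half the most. Time passes only in rows, so rows that repeat a pose let the fingers close, or fill a call up. It gives the time, the measured TCP pose, the force and the opening at its end, in the units of the state.
- get_state(): the state, without advancing time (a new reading comes with each control period).
- read_camera(name): name is "side" or "top" or "wrist"; returns (picture, depth): 480x640x3 uint8, blue, green, red; 480x640 float32, m along the optical axis (not along the pixel's ray), 0 where there is no reading.
- camera_params(name): a dict with "fx", "fy", "cx", "cy" (pixels), "rvec" (rotation vector, rad) and "tvec" (3), from world to camera coordinates, as OpenCV has them. Camera axes: x right, y down, z forward; pixel columns grow to the right and rows downward; lengths in m; the calibration is good to about 2 mm. A picture is of the moment at which its call begins: read the wrist's pose just before it. camera_params takes no time and is no camera call; for the wrist camera it gives the pose at the moment of the call.
- close_job(): hands the job in, once; it reports no verdict.
The state is a dict: "t": time; "joint_pos": joint angles; "joint_velocities": joint speeds; "joint_efforts": joint torques, N m; "tool_pos": TCP position; "orientation": TCP orientation; "ft_force": force on the tool from outside, world axes, zero at the start; "moment": the same for the moment, N m; "grip_width": finger opening in m.
Only numpy, scipy, OpenCV 4.12 (cv2) and the standard library are available. Lean on these libraries where they do the work, as an engineer would, in place of code of your own. Each camera call takes 0.05 s, during which the arm holds its last target. There are 200 camera calls.

## Working session

There is one attempt and no reset: what is moved stays moved. The work goes in short steps, Python scripts to look and compute and a tool call to move; the robot and the scene stay as the last step left them, time stands still between calls to the robot, and variables do not carry over. Pictures are saved under pics/ and viewed, about 8 in all and at most 12, crops included, and the job is handed in when it is done.

Besides the shell and the picture viewer there is one more tool, called after "Request:" in YAML: its name, and indented under it one key for each argument. send_rows: Moves the arm, as the interface text tells. Its arguments: {"type":"object","properties":{"steps":{"type":"array","items":{"type":"object","properties":{"turn":{"type":"array","items":{"type":"number"}},"translation":{"type":"array","items":{"type":"number"}},"gripper":{"type":"number"}}}}},"required":["steps"]}

```bash
mkdir -p pics; cat > h.py <<'E'
from plant import *
import numpy as np, cv2
from scipy.spatial.transform import Rotation as R
def snap(n):
    p=camera_params(n); im,d=read_camera(n); return im,d,p
def pts(d,p):
    v,u=np.mgrid[0:480,0:640]
    c=np.stack([(u-p['cx'])/p['fx']*d,(v-p['cy'])/p['fy']*d,d],-1)
    M=R.from_rotvec(np.ravel(p['rvec'])).as_matrix()
    w=(c-np.ravel(p['tvec']))@M; w[d==0]=np.nan
    return w
def ray(u,v,p,z):
    M=R.from_rotvec(np.ravel(p['rvec'])).as_matrix(); o=-M.T@np.ravel(p['tvec'])
    r=M.T@np.array([(u-p['cx'])/p['fx'],(v-p['cy'])/p['fy'],1]); return o+r*(z-o[2])/r[2]
def proj(P,p):
    K=np.array([[p['fx'],0,p['cx']],[0,p['fy'],p['cy']],[0,0,1.]])
    return cv2.projectPoints(np.array(P,float).reshape(-1,3),np.ravel(p['rvec']),np.ravel(p['tvec']),K,None)[0].reshape(-1,2)
E
python3 - <<'E'
from h import *
for n in ("top","side"):
    im,d,p=snap(n); cv2.imwrite(f'pics/{n}0.png',im); np.savez(f'{n}0.npz',im=im,d=d,w=pts(d,p)); print(n,p)
print(get_state())
E
```

```text
top {'fx': 601.9194020252816, 'fy': 601.9194020252816, 'cx': 315.03809068874, 'cy': 239.4681694267074, 'rvec': array([ 2.14377498, -2.19321962,  0.1214096 ]), 'tvec': array([0.0876807 , 0.45255047, 1.69920502])}
side {'fx': 458.6121083104719, 'fy': 458.6121083104719, 'cx': 312.7906209715909, 'cy': 240.30118388286863, 'rvec': array([ 2.19337779, -0.78510162,  0.37470089]), 'tvec': array([-0.27544436,  0.32609171,  0.96800534])}
{'t': 0.1, 'joint_pos': array([ 1.30900933e+00,  2.38737473e-01, -1.41770820e-02,  1.31921485e+00,
        1.86516862e-05,  1.57079531e+00]), 'joint_velocities': array([ 1.42659065e-03, -1.68947242e-03,  1.09133956e-03, -4.61577140e-04,
       -6.02879814e-05, -3.64647258e-04]), 'joint_efforts': array([ 5.38783061e-04, -5.39722860e+01,  3.46997523e+01,  1.34559572e-02,
       -7.36165646e-06,  5.50676901e-06]), 'tool_pos': array([0.13577282, 0.5067575 , 0.24173038]), 'orientation': array([ 1.30519520e-01,  9.91445516e-01, -6.59621784e-04, -9.62433467e-05]), 'ft_force': array([0.22812394, 0.85403553, 0.03193091]), 'moment': array([ 0.00347043, -0.03762955,  0.00373875]), 'grip_width': 0.0852768042823446}
```

View pics/top0.png

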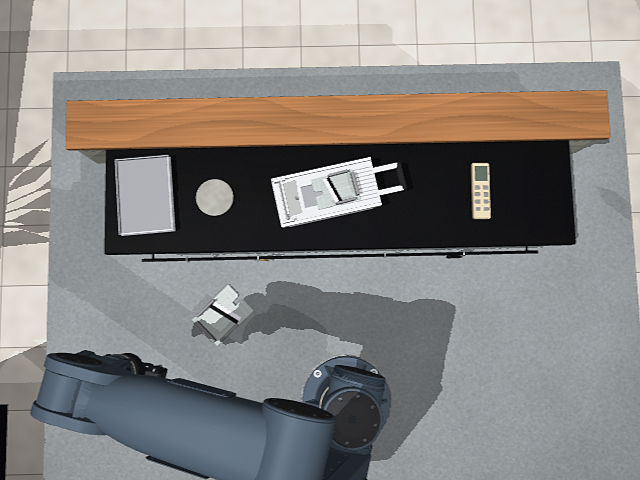

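View pics/side0.png

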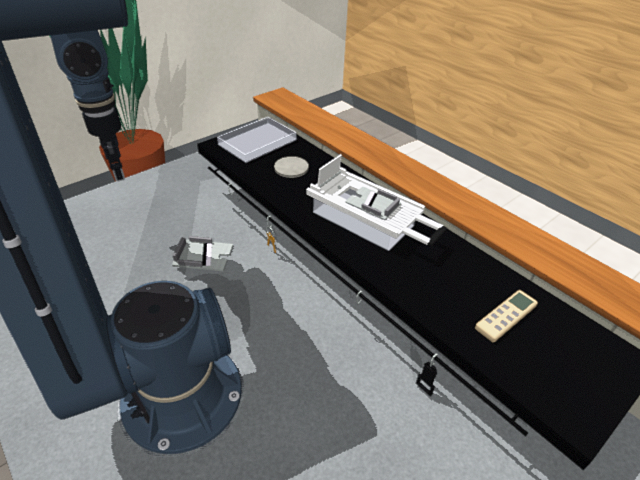

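Candidates for the blade: the plate on the slicer bed (top view, about px 325,190) and the larger look-alike lying on the bench (px 223,315). The one on the bed is the smaller and fits the description. Next I'll check it in a close crop and measure the slicer.

```bash
python3 - <<'E'
from h import *
f=np.load('top0.npz'); im,w=f['im'],f['w']
cv2.imwrite('pics/crop0.png',cv2.resize(im[145:240,260:415],None,fx=5,fy=5,interpolation=cv2.INTER_CUBIC))
for u,v in [(250,230),(430,200),(280,205),(300,215),(310,190),(340,187),(215,197),(480,190),(350,195),(345,175)]: print(u,v,w[v,u].round(4))
# white slicer region
m=((im.min(2)>150)&(w[...,2]>w[230,250,2]+.03)); m[:145]=0;m[240:]=0;m[:,:260]=0;m[:,:][:,415:]=0
P=w[m]; print(len(P),np.nanpercentile(P[:,2],[1,10,50,90,99]))
c,_=cv2.findContours(m.astype(np.uint8),cv2.RETR_EXTERNAL,cv2.CHAIN_APPROX_NONE)
c=max(c,key=cv2.contourArea); r=cv2.minAreaRect(c); print(r,cv2.boxPoints(r))
E
```

```text
250 230 [0.4688 0.2492 0.16  ]
430 200 [ 0.5369 -0.2279  0.1685]
280 205 [0.5235 0.1658 0.2217]
300 215 [0.4964 0.1153 0.2237]
310 190 [0.5715 0.0885 0.1649]
340 187 [0.5646 0.0122 0.2325]
215 197 [0.5555 0.3378 0.18  ]
480 190 [ 0.5557 -0.3536  0.196 ]
350 195 [ 0.5435 -0.0127  0.2321]
345 175 [ 0.5951 -0.0014  0.2331]
4601 [0.21888987 0.22261569 0.22845319 0.2360528  0.28808537]
((338.1117858886719, 188.7529296875), (49.67707443237305, 126.57891082763672), 77.47119140625) [[270.9412  178.23529]
 [394.5059  150.77646]
 [405.28238 199.27057]
 [281.71768 226.7294 ]]
```

View pics/crop0.png

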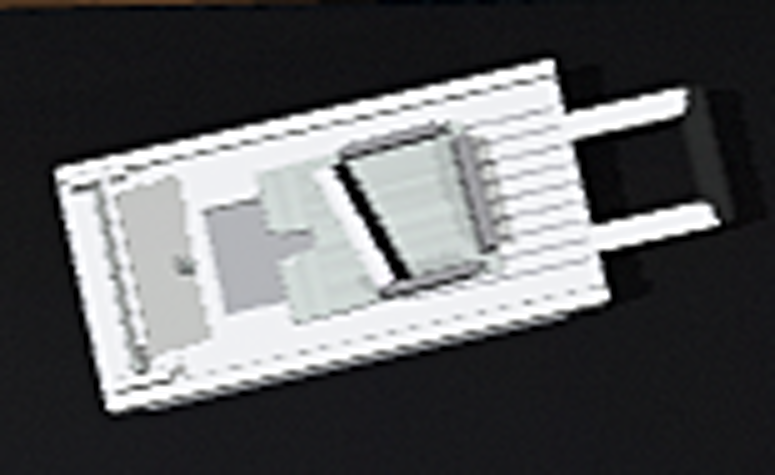

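The crop shows the small plate on the bed: notch at crop (300,240) facing the pin at crop (183,265), tab at crop (475,190), flap open at crop (125,280). Now the slicer pose from its corners.

```bash
cat >> h.py <<'E'
def delta(pos,yvec,tilt=None):
    """cm shift and turn in tool axes to reach TCP pos, tool z down, tool y along yvec (horizontal)"""
    s=get_state(); q=R.from_quat(s['orientation']); y=np.array([yvec[0],yvec[1],0]);y/=np.linalg.norm(y)
    z=np.array([0,0,-1.]); T=R.from_matrix(np.stack([np.cross(y,z),y,z],1))
    if tilt is not None: T=T*R.from_rotvec(tilt)
    return (q.inv().apply(np.array(pos)-s['tool_pos'])*100).round(3),(q.inv()*T).as_rotvec().round(4)
E
python3 - <<'E'
from h import *
p=camera_params('top'); w=np.load('top0.npz')['w']
m=w[150:235,110:570]; z=m[...,2]; print('shelf z hist',np.histogram(z[(z>.15)&(z<.18)],bins=10))
print('bed',np.nanmedian(w[200:210,288:292,2]), 'tray side', np.nanmedian(w[185:215,240:262,2]),np.nanmedian(w[185:215,420:455,2]))
C=[ray(260+u/5,145+v/5,p,.232)[:2] for u,v in [(57,168),(107,410),(607,300),(553,60)]]
C=np.array(C); print(C.round(4))
fx=(C[0]+C[1]-C[2]-C[3])/2; fy=(C[0]-C[1]+C[3]-C[2])/2
print('len',np.linalg.norm(fx),'wid',np.linalg.norm(fy),np.degrees(np.arctan2(fx[1],fx[0])),np.degrees(np.arctan2(fy[1],fy[0])))
c=C.mean(0); ux=fx/np.linalg.norm(fx); print('bed centre',c,ux)
t=c-0.03*ux; print(delta([*t,.40],ux))
E
```

```text
shelf z hist (array([  12,  137,  972, 3728, 7848, 8966, 6088, 2686, 1026,  572]), array([0.15068641, 0.15361767, 0.15654893, 0.15948019, 0.16241145,
       0.16534271, 0.16827397, 0.17120523, 0.17413649, 0.17706775,
       0.179999  ]))
bed 0.23045670002369892 tray side 0.16578957151898027 0.16585372980361845
[[ 0.5902  0.1859]
 [ 0.4656  0.1626]
 [ 0.5161 -0.0914]
 [ 0.6407 -0.0681]]
len 0.2590393782125496 wid 0.1267691723681578 101.23089777638668 10.585857179905068
bed centre [0.55314969 0.04725651] [-0.19476332  0.98085027]
(array([-53.533, -36.295, -15.78 ]), array([-1.300e-03, -3.000e-04, -4.578e-01]))
```

Request:
send_rows:
  steps:
    - {"translation":[-2,-1.5,-5],"turn":[0,0,-0.05],"gripper":1}
    - {"translation":[-6,-4,-8],"turn":[0,0,-0.1],"gripper":1}
    - {"translation":[-10,-7,-11],"turn":[0,0,-0.15],"gripper":1}
    - {"translation":[-15,-10,-14],"turn":[0,0,-0.2],"gripper":1}
    - {"translation":[-20,-13.5,-15.8],"turn":[0,0,-0.25],"gripper":1}
    - {"translation":[-25,-17,-15.8],"turn":[0,0,-0.3],"gripper":1}
    - {"translation":[-30,-20.3,-15.8],"turn":[0,0,-0.35],"gripper":1}
    - {"translation":[-35,-23.7,-15.8],"turn":[0,0,-0.4],"gripper":1}
    - {"translation":[-40,-27,-15.8],"turn":[0,0,-0.458],"gripper":1}
    - {"translation":[-45,-30.5,-15.8],"turn":[0,0,-0.458],"gripper":1}

```text
t: 1.35
tool_pos: [0.4926, 0.0941, 0.4]
orientation: [-0.098, 0.995, -0.001, -0.0]
ft_force: [0.8, 0.7, 0.1]
grip_width: 0.0856
```

```bash
python3 - <<'E'
from h import *
ux=np.array([-.195,.981])
print(get_state()['t'],delta([.557,.008,.37],ux))
E
```

```text
1.35 (array([-4.637, -9.703,  3.001]), array([-0.001 , -0.0007,  0.0007]))
```

Request:
send_rows:
  steps:
    - {"translation":[-2,-4,1],"turn":[0,0,0],"gripper":1}
    - {"translation":[-4,-8,2.5],"turn":[0,0,0],"gripper":1}
    - {"translation":[-4.6,-9.7,3],"turn":[0,0,0],"gripper":1}
    - {"translation":[-4.6,-9.7,3],"turn":[0,0,0],"gripper":1}
    - {"translation":[-4.6,-9.7,3],"turn":[0,0,0],"gripper":1}
    - {"translation":[-4.6,-9.7,3],"turn":[0,0,0],"gripper":0.7}
    - {"translation":[-4.6,-9.7,3],"turn":[0,0,0],"gripper":0.5}
    - {"translation":[-4.6,-9.7,3],"turn":[0,0,0],"gripper":0.5}
    - {"translation":[-4.6,-9.7,3],"turn":[0,0,0],"gripper":0.5}
    - {"translation":[-4.6,-9.7,3],"turn":[0,0,0],"gripper":0.5}

```text
t: 2.6
tool_pos: [0.5566, 0.008, 0.37]
orientation: [-0.098, 0.995, -0.001, -0.0]
ft_force: [-0.3, 0.4, 0.2]
grip_width: 0.0428
```

```bash
python3 - <<'E'
from h import *
im,d,p=snap('wrist'); cv2.imwrite('pics/w1.png',im); np.savez('w1.npz',im=im,d=d,w=pts(d,p),rvec=p['rvec'],tvec=p['tvec'],K=[p['fx'],p['fy'],p['cx'],p['cy']]); print(p,get_state()['tool_pos'])
E
```

```text
{'fx': 432.546956305919, 'fy': 432.546956305919, 'cx': 316.0249511855406, 'cy': 241.7270267362644, 'rvec': array([-1.84399421, -2.24691688, -0.37818375]), 'tvec': array([ 0.10104037, -0.60196017,  0.32237054])} [0.55662678 0.00793809 0.36997799]
```

View pics/w1.png

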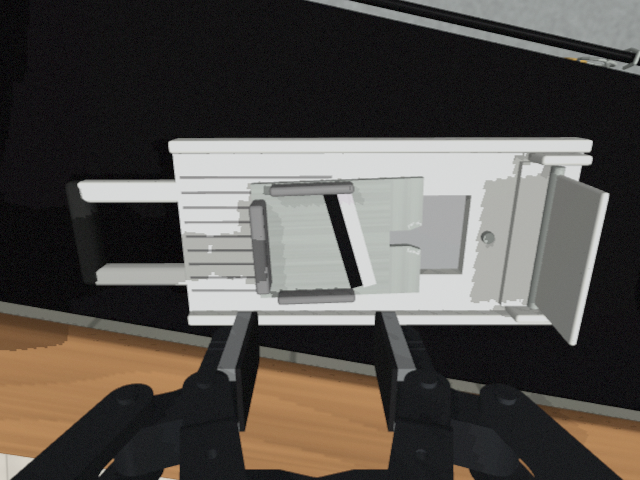

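Clear view: pin at (488,237), notch mouth at (422,237), tab from (258,203) to (262,292), open flap at right (575,260). Measuring from here.

```bash
python3 - <<'E'
from h import *
f=np.load('w1.npz'); im,w,K=f['im'],f['w'],f['K']; p=dict(rvec=f['rvec'],tvec=f['tvec'],fx=K[0],fy=K[1],cx=K[2],cy=K[3])
md=lambda r,c:np.nanmedian(w[r[0]:r[1],c[0]:c[1],2])
print('bed',md((165,175),(260,480)),md((285,300),(480,500)),md((200,280),(195,240)),'shelf',md((60,110),(200,400)),'rail',md((143,149),(200,500)),md((318,322),(200,500)),'plate',md((200,280),(285,320)),'tabtop',md((210,285),(256,262)),'fence',md((187,190),(280,345)))
# rails' edges: bright mask fits
g=cv2.cvtColor(im,cv2.COLOR_BGR2GRAY).astype(int)
cols=np.arange(200,501,20)
top=[(c,120+np.argmax(g[120:160,c]>120)) for c in cols]; bot=[(c,340-np.argmax(g[340:290:-1,c]>140)) for c in cols]
print(top[::3],bot[::3])
for nm,L in(('top',top),('bot',bot)):
    P=np.array([ray(u,v,p,.165+.068)[:2] for u,v in L]); k=np.polyfit(P[:,1],P[:,0],1); print(nm,P[0],P[-1],'yaw',np.degrees(np.arctan2(1,k[0])))
cv2.imwrite('pics/w1c.png',cv2.resize(im[165:315,235:515],None,fx=2.8,fy=2.8,interpolation=cv2.INTER_CUBIC))
E
```

```text
bed 0.22479521741557873 0.22492874273032049 0.22472280387630317 shelf 0.16468449816503253 rail 0.23274817396362402 0.23289531957158238 plate 0.22972693582782455 tabtop 0.24662789587447537 fence 0.24248542842585477
[(np.int64(200), np.int64(139)), (np.int64(260), np.int64(138)), (np.int64(320), np.int64(138)), (np.int64(380), np.int64(138)), (np.int64(440), np.int64(138)), (np.int64(500), np.int64(138))] [(np.int64(200), np.int64(324)), (np.int64(260), np.int64(324)), (np.int64(320), np.int64(324)), (np.int64(380), np.int64(310)), (np.int64(440), np.int64(324)), (np.int64(500), np.int64(324))]
top [ 0.51442125 -0.07254386] [0.4783308 0.1058249] yaw 101.313651423115
bot [ 0.64130006 -0.05866557] [0.60019162 0.14819912] yaw 100.67627629491962
```

View pics/w1c.png

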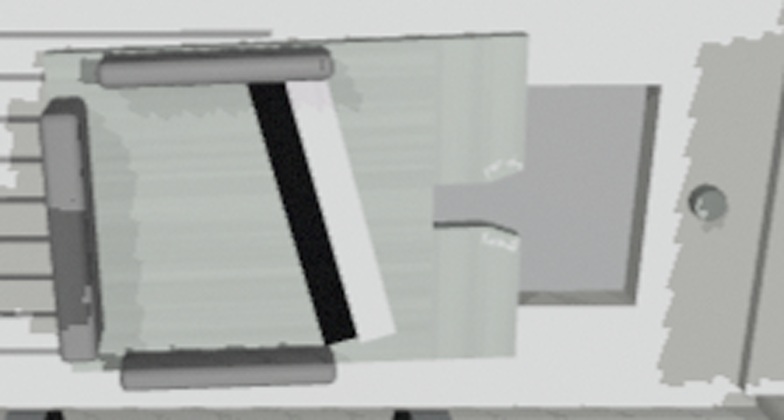

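```bash
cat > m1.py <<'E'
from h import *
f=np.load('w1.npz'); K=f['K']; p=dict(rvec=f['rvec'],tvec=f['tvec'],fx=K[0],fy=K[1],cx=K[2],cy=K[3])
Z=.2247
cr=lambda a,b,z:ray(235+(a+.5)/2.8-.5,165+(b+.5)/2.8-.5,p,z)[:2]
pin=cr(707,196,Z+.006)
pt=[cr(527,35,Z+.005),cr(515,356,Z+.005),cr(45,51,Z+.005)]
T=[ray(u,v,p,Z+.008)[:2] for u,v in((200,138.5),(560,138))]; B=[ray(u,v,p,Z+.008)[:2] for u,v in((200,324.5),(540,324.5))]
ang=lambda v:np.degrees(np.arctan2(v[1],v[0]))
a1,a2=ang(T[1]-T[0]),ang(B[1]-B[0]); yaw=np.radians((a1+a2)/2)
ux=np.array([np.cos(yaw),np.sin(yaw)]); uy=np.array([-ux[1],ux[0]])
mid=(np.mean([uy@t for t in T])+np.mean([uy@b for b in B]))/2
print('yaw',a1,a2,'width',np.mean([uy@t for t in T])-np.mean([uy@b for b in B]),'pin off midline',uy@pin-mid)
O=pin-.075*ux; O+=uy*(mid-uy@O)/2   # slicer origin
sl=lambda q:np.array([(q-O)@ux,(q-O)@uy])
print('O',O,'pin',sl(pin),'plate pts',[sl(q)*1000 for q in pt])
fr=pt[0]-pt[1]; sd=pt[0]-pt[2]; py=np.degrees(yaw)+0
print('front w',np.linalg.norm(fr),'len',np.linalg.norm(sd),'yaw rel',ang(fr)-90-py,ang(sd)-py)
# tab top from crop pts: rear-top corners and front
for q in [(42,112),(62,358),(83,100),(102,355)]: print('tab',(sl(cr(*q,Z+.022))*1000).round(1))
E
python3 m1.py
```

```text
yaw 101.3296721133481 101.23943443965145 width 0.12815960096350265 pin off midline 0.0017618469573266182
O [0.55489599 0.04577952] pin [0.075      0.00088092] plate pts [array([29.83662915, 38.83475891]), array([ 33.28162775, -41.06447288]), array([-79.16870285,  35.25097903])]
front w 0.07997346594668155 len 0.10906422823855765 yaw rel -357.53111893679375 1.8830411634700965
tab [-77.9  25.3]
tab [-76.2 -33.3]
tab [-68.9  28. ]
tab [-66.9 -32.6]
```

```bash
cat >> h.py <<'E'
YAW=np.radians(101.28); UX=np.array([np.cos(YAW),np.sin(YAW)]); UY=np.array([-UX[1],UX[0]]); O=np.array([.5549,.0458]); Z=.2247
def go(x,y,h,yawdeg=0,tilt=None):
    a=YAW+np.radians(yawdeg); return delta([*(O+UX*x/1e3+UY*y/1e3),Z+h/1e3],[np.cos(a),np.sin(a)],tilt)
def where():
    s=get_state(); q=s['tool_pos'][:2]-O; y=R.from_quat(s['orientation']).as_matrix()[:,1]; f=s['ft_force']
    print('t %.2f slicer x %.1f y %.1f h %.1f yaw %.2f'%(s['t'],q@UX*1e3,q@UY*1e3,(s['tool_pos'][2]-Z)*1e3,np.degrees(np.arctan2(y[1],y[0])-YAW)),'F slicer',(f[:2]@UX).round(1),(f[:2]@UY).round(1),f[2].round(1),'w',s['grip_width'].round(4))
E
python3 -c "
from h import *
where();print(go(-74,-4.7,60,2.2),go(-74,-4.7,19,2.2))"
```

```text
Traceback (most recent call last):
  File "h.py", line 29, in where
    print('t %.2f slicer x %.1f y %.1f h %.1f yaw %.2f'%(s['t'],q@UX*1e3,q@UY*1e3,(s['tool_pos'][2]-Z)*1e3,np.degrees(np.arctan2(y[1],y[0])-YAW)),'F slicer',(f[:2]@UX).round(1),(f[:2]@UY).round(1),f[2].round(1),'w',s['grip_width'].round(4))
                                                                                                                                                                                                                       ^^^^^^^^^^^^^^^^^^^^^
AttributeError: 'float' object has no attribute 'round'
```

```bash
sed -i "s/s\['grip_width'\].round(4)/round(float(s['grip_width']),4)/" h.py
python3 -c "
from h import *
where();print(go(-74,-4.7,60,2.2),go(-74,-4.7,19,2.2))"
```

```text
t 2.65 slicer x -37.5 y 5.7 h 145.3 yaw -0.00 F slicer -0.3 -0.1 0.4 w 0.0427
(array([-1.048, -3.645,  8.53 ]), array([-0.0009, -0.0008, -0.0384])) (array([-1.051, -3.641, 12.63 ]), array([-0.0009, -0.0008, -0.0384]))
```

Request:
send_rows:
  steps:
    - {"translation":[-0.5,-1.8,2],"turn":[0,0,-0.038],"gripper":0.45}
    - {"translation":[-1.05,-3.64,5],"turn":[0,0,-0.038],"gripper":0.4}
    - {"translation":[-1.05,-3.64,7.5],"turn":[0,0,-0.038],"gripper":0.4}
    - {"translation":[-1.05,-3.64,8.5],"turn":[0,0,-0.038],"gripper":0.4}
    - {"translation":[-1.05,-3.64,9.5],"turn":[0,0,-0.038],"gripper":0.4}
    - {"translation":[-1.05,-3.64,10.5],"turn":[0,0,-0.038],"gripper":0.4}
    - {"translation":[-1.05,-3.64,11.5],"turn":[0,0,-0.038],"gripper":0.4}
    - {"translation":[-1.05,-3.64,12.2],"turn":[0,0,-0.038],"gripper":0.4}
    - {"translation":[-1.05,-3.64,12.55],"turn":[0,0,-0.038],"gripper":0.4}
    - {"translation":[-1.05,-3.64,12.6],"turn":[0,0,-0.038],"gripper":0.4}

```text
t: 3.9
tool_pos: [0.574, -0.0258, 0.2439]
orientation: [-0.117, 0.993, -0.001, -0.0]
ft_force: [0.0, 0.1, -0.2]
grip_width: 0.0338
```

```bash
python3 - <<'E'
from h import *
where(); im,d,p=snap('wrist'); cv2.imwrite('pics/w2.png',im)
E
```

```text
t 3.90 slicer x -74.0 y -4.7 h 19.2 yaw 2.18 F slicer 0.1 -0.0 -0.2 w 0.0338
```

View pics/w2.png

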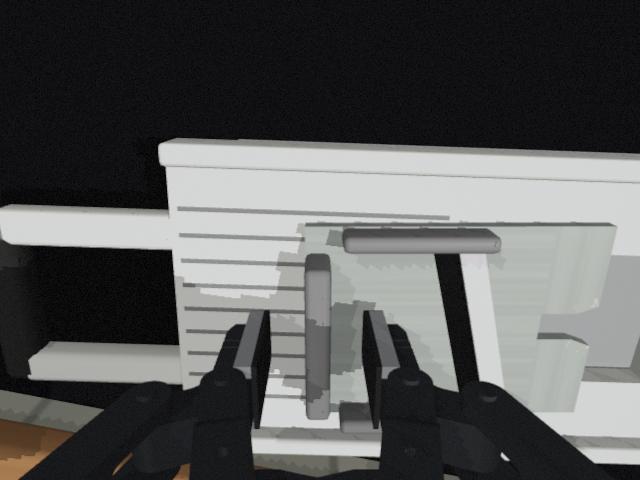

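The fingers straddle the tab (tab at x 306–330, pads at about 265 and 368). Closing.

Request:
send_rows:
  steps:
    - {"translation":[0,0,0],"turn":[0,0,0],"gripper":0.3}
    - {"translation":[0,0,0],"turn":[0,0,0],"gripper":0.2}
    - {"translation":[0,0,0],"turn":[0,0,0],"gripper":0.1}
    - {"translation":[0,0,0],"turn":[0,0,0],"gripper":0}
    - {"translation":[0,0,0],"turn":[0,0,0],"gripper":0}
    - {"translation":[0,0,0],"turn":[0,0,0],"gripper":0}
    - {"translation":[0,0,0],"turn":[0,0,0],"gripper":0}
    - {"translation":[0,0,0],"turn":[0,0,0],"gripper":0}
    - {"translation":[0,0,0],"turn":[0,0,0],"gripper":0}
    - {"translation":[0,0,0],"turn":[0,0,0],"gripper":0}

```text
t: 5.2
tool_pos: [0.5741, -0.0258, 0.2444]
orientation: [-0.117, 0.993, -0.001, 0.0]
ft_force: [-0.8, 0.1, 5.9]
grip_width: 0.0073
```

```bash
python3 -c "
from h import *
where();print(go(-45,0,19,0))"
```

```text
t 5.20 slicer x -74.0 y -4.8 h 19.7 yaw 2.18 F slicer 0.2 0.7 5.9 w 0.0073
(array([0.373, 2.916, 0.072]), array([-0.0011, -0.0001,  0.038 ]))
```

Request:
send_rows:
  steps:
    - {"translation":[0.05,0.3,0],"turn":[0,0,0.005],"gripper":0}
    - {"translation":[0.1,0.7,0],"turn":[0,0,0.01],"gripper":0}
    - {"translation":[0.15,1.1,0],"turn":[0,0,0.016],"gripper":0}
    - {"translation":[0.2,1.5,0],"turn":[0,0,0.022],"gripper":0}
    - {"translation":[0.26,1.9,0],"turn":[0,0,0.028],"gripper":0}
    - {"translation":[0.32,2.3,0],"turn":[0,0,0.034],"gripper":0}
    - {"translation":[0.37,2.6,0],"turn":[0,0,0.038],"gripper":0}
    - {"translation":[0.37,2.8,0],"turn":[0,0,0.038],"gripper":0}
    - {"translation":[0.37,2.9,0],"turn":[0,0,0.038],"gripper":0}
    - {"translation":[0.37,2.9,0],"turn":[0,0,0.038],"gripper":0}

```text
t: 6.45
tool_pos: [0.5637, 0.0016, 0.2445]
orientation: [-0.098, 0.995, -0.0, 0.0]
ft_force: [0.5, -1.2, 4.0]
grip_width: 0.0074
```

```bash
python3 - <<'E'
from h import *
where(); im,d,p=snap('wrist'); cv2.imwrite('pics/w3.png',im); np.savez('w3.npz',d=d,w=pts(d,p),rvec=p['rvec'],tvec=p['tvec'],K=[p['fx'],p['fy'],p['cx'],p['cy']])
E
```

```text
t 6.45 slicer x -45.1 y -0.0 h 19.8 yaw 0.01 F slicer -1.3 -0.3 4.0 w 0.0074
```

View pics/w3.png

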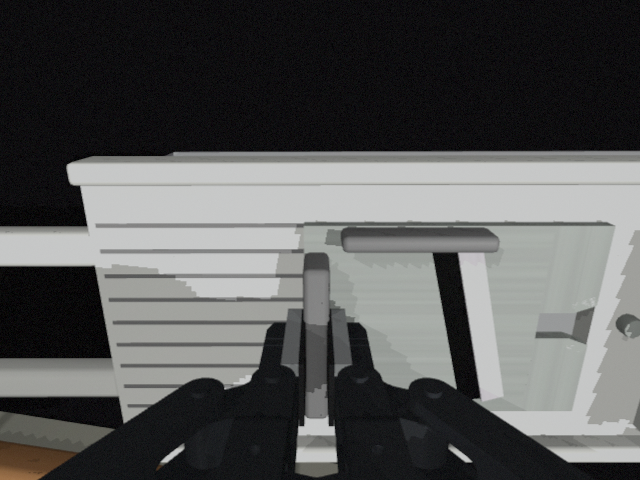

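The plate is square to the rails. Its notch centreline is at row 327 and the pin at about (629,325), so they are aligned within 1 mm. I'll slide on over the pin, stopping a little short of home.

Request:
send_rows:
  steps:
    - {"translation":[0,0.3,-0.01],"turn":[0,0,0],"gripper":0}
    - {"translation":[0,0.6,-0.01],"turn":[0,0,0],"gripper":0}
    - {"translation":[0,0.9,-0.01],"turn":[0,0,0],"gripper":0}
    - {"translation":[0,1.2,-0.01],"turn":[0,0,0],"gripper":0}
    - {"translation":[0,1.5,-0.01],"turn":[0,0,0],"gripper":0}
    - {"translation":[0,1.8,-0.01],"turn":[0,0,0],"gripper":0}
    - {"translation":[0,2.1,-0.01],"turn":[0,0,0],"gripper":0}
    - {"translation":[0,2.4,-0.01],"turn":[0,0,0],"gripper":0}
    - {"translation":[0,2.6,-0.01],"turn":[0,0,0],"gripper":0}
    - {"translation":[0,2.6,-0.01],"turn":[0,0,0],"gripper":0}

```text
t: 7.75
tool_pos: [0.5585, 0.0276, 0.2445]
orientation: [-0.099, 0.995, -0.0, -0.0]
ft_force: [0.0, 1.9, -0.3]
grip_width: 0.0073
```

```bash
python3 - <<'E'
from h import *
where()
E
```

```text
t 7.75 slicer x -18.6 y 0.0 h 19.8 yaw 0.03 F slicer 1.8 -0.4 -0.3 w 0.0073
```

Request:
send_rows:
  steps:
    - {"translation":[0,0.05,0],"turn":[0,0,0],"gripper":0}
    - {"translation":[0,0.1,0],"turn":[0,0,0],"gripper":0}
    - {"translation":[0,0.15,0],"turn":[0,0,0],"gripper":0}
    - {"translation":[0,0.2,0],"turn":[0,0,0],"gripper":0}
    - {"translation":[0,0.25,0],"turn":[0,0,0],"gripper":0}
    - {"translation":[0,0.25,0],"turn":[0,0,0],"gripper":0}
    - {"translation":[0,0.25,0],"turn":[0,0,0],"gripper":0}
    - {"translation":[0,0.25,0],"turn":[0,0,0],"gripper":0}
    - {"translation":[0,0.25,0],"turn":[0,0,0],"gripper":0}
    - {"translation":[0,0.25,0],"turn":[0,0,0],"gripper":0}

```text
t: 9.0
tool_pos: [0.558, 0.03, 0.2444]
orientation: [-0.099, 0.995, -0.0, -0.0]
ft_force: [0.5, -0.7, 1.8]
grip_width: 0.0073
```

```bash
python3 - <<'E'
from h import *
where()
E
```

```text
t 9.00 slicer x -16.1 y 0.0 h 19.7 yaw 0.03 F slicer -0.8 -0.4 1.8 w 0.0073
```

Only friction so far; pressing on gently.

Request:
send_rows:
  steps:
    - {"translation":[0,0.04,0],"turn":[0,0,0],"gripper":0}
    - {"translation":[0,0.08,0],"turn":[0,0,0],"gripper":0}
    - {"translation":[0,0.12,0],"turn":[0,0,0],"gripper":0}
    - {"translation":[0,0.15,0],"turn":[0,0,0],"gripper":0}
    - {"translation":[0,0.15,0],"turn":[0,0,0],"gripper":0}
    - {"translation":[0,0.15,0],"turn":[0,0,0],"gripper":0}
    - {"translation":[0,0.15,0],"turn":[0,0,0],"gripper":0}
    - {"translation":[0,0.15,0],"turn":[0,0,0],"gripper":0}
    - {"translation":[0,0.15,0],"turn":[0,0,0],"gripper":0}
    - {"translation":[0,0.15,0],"turn":[0,0,0],"gripper":0}

```text
t: 10.25
tool_pos: [0.5577, 0.0315, 0.2444]
orientation: [-0.099, 0.995, 0.0, -0.0]
ft_force: [1.2, -1.2, 1.0]
grip_width: 0.0073
```

```bash
python3 - <<'E'
from h import *
where()
E
```

```text
t 10.25 slicer x -14.5 y 0.0 h 19.7 yaw 0.03 F slicer -1.4 -0.9 1.0 w 0.0073
```

Request:
send_rows:
  steps:
    - {"translation":[0,0.04,0],"turn":[0,0,0],"gripper":0}
    - {"translation":[0,0.08,0],"turn":[0,0,0],"gripper":0}
    - {"translation":[0,0.12,0],"turn":[0,0,0],"gripper":0}
    - {"translation":[0,0.15,0],"turn":[0,0,0],"gripper":0}
    - {"translation":[0,0.15,0],"turn":[0,0,0],"gripper":0}
    - {"translation":[0,0.15,0],"turn":[0,0,0],"gripper":0}
    - {"translation":[0,0.15,0],"turn":[0,0,0],"gripper":0}
    - {"translation":[0,0.15,0],"turn":[0,0,0],"gripper":0}
    - {"translation":[0,0.15,0],"turn":[0,0,0],"gripper":0}
    - {"translation":[0,0.15,0],"turn":[0,0,0],"gripper":0}

```text
t: 11.5
tool_pos: [0.5577, 0.0322, 0.2445]
orientation: [-0.098, 0.995, -0.001, 0.0]
ft_force: [1.4, -5.6, 0.8]
grip_width: 0.0072
```

```bash
python3 - <<'E'
from h import *
where()
E
```

```text
t 11.50 slicer x -13.9 y -0.1 h 19.8 yaw -0.00 F slicer -5.8 -0.3 0.8 w 0.0072
```

Contact with the stop: −5.8 N, and the plate has stopped advancing. I'll release, lift clear and look.

Request:
send_rows:
  steps:
    - {"translation":[0,0,0],"turn":[0,0,0],"gripper":0.1}
    - {"translation":[0,0,0],"turn":[0,0,0],"gripper":0.2}
    - {"translation":[0,0,0],"turn":[0,0,0],"gripper":0.3}
    - {"translation":[0,0,0],"turn":[0,0,0],"gripper":0.4}
    - {"translation":[0,0,-0.5],"turn":[0,0,0],"gripper":0.4}
    - {"translation":[0,0,-2],"turn":[0,0,0],"gripper":0.4}
    - {"translation":[0,0,-5],"turn":[0,0,0],"gripper":0.4}
    - {"translation":[0,0,-9],"turn":[0,0,0],"gripper":0.4}
    - {"translation":[0,0,-11],"turn":[0,0,0],"gripper":0.4}
    - {"translation":[0,0,-11],"turn":[0,0,0],"gripper":0.4}

```text
t: 12.75
tool_pos: [0.5584, 0.0324, 0.3567]
orientation: [-0.098, 0.995, -0.001, 0.002]
ft_force: [0.1, 0.7, -0.4]
grip_width: 0.034
```

```bash
python3 - <<'E'
from h import *
where(); im,d,p=snap('wrist'); w=pts(d,p); np.savez('w4.npz',im=im,w=w,rvec=p['rvec'],tvec=p['tvec'],K=[p['fx'],p['fy'],p['cx'],p['cy']])
cv2.imwrite('pics/w4.png',cv2.resize(im[120:400,150:550],None,fx=2,fy=2,interpolation=cv2.INTER_CUBIC))
E
```

```text
t 12.75 slicer x -13.8 y -0.8 h 132.0 yaw -0.00 F slicer 0.7 -0.2 -0.4 w 0.034
```

View pics/w4.png

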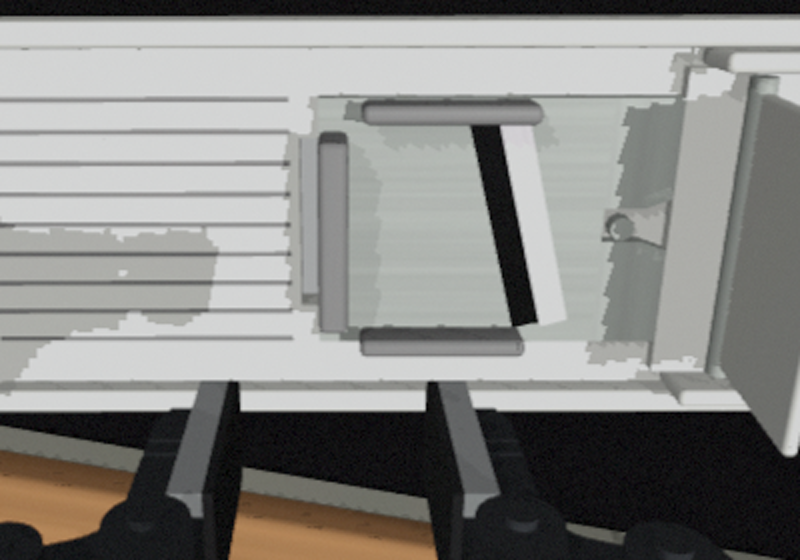

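The pin (crop 622,227) sits inside the notch, and the front edge (about x 655–680) lies along the stop. I'll give a firm centred push on the back of the tab with shut fingers to seat it square.

```bash
python3 - <<'E'
from h import *
f=np.load('w4.npz'); w=f['w']; K=f['K']; p=dict(rvec=f['rvec'],tvec=f['tvec'],fx=K[0],fy=K[1],cx=K[2],cy=K[3])
c=lambda a,b,z:[round(float(1e3*((ray(150+(a+.5)/2-.5,120+(b+.5)/2-.5,p,Z+z)[:2]-O)@U)),1) for U in(UX,UY)]
print('pin',c(622,226,.006),'front',c(683,97,.005),c(667,215,.005),c(650,368,.005),'rear',c(316,97,.005),'tab top rear',c(319,135,.022),c(321,330,.022),'pocket zs')
print(go(-42,0,60),go(-42,0,18))
E
```

```text
pin [76.2, -0.5] front [90.2, 39.7] [90.2, 2.8] [91.3, -50.5] rear [-19.2, 39.7] tab top rear [-18.1, 31.9] [-17.8, -28.7] pocket zs
(array([ 0.054, -2.813,  7.051]), array([-0.0019,  0.0016, -0.0001])) (array([ 0.061, -2.805, 11.251]), array([-0.0019,  0.0016, -0.0001]))
```

Request:
send_rows:
  steps:
    - {"translation":[0,-1.4,0],"turn":[0,0,0],"gripper":0}
    - {"translation":[0,-2.8,2],"turn":[0,0,0],"gripper":0}
    - {"translation":[0,-2.8,5],"turn":[0,0,0],"gripper":0}
    - {"translation":[0,-2.8,7],"turn":[0,0,0],"gripper":0}
    - {"translation":[0.06,-2.8,9],"turn":[0,0,0],"gripper":0}
    - {"translation":[0.06,-2.8,10.5],"turn":[0,0,0],"gripper":0}
    - {"translation":[0.06,-2.8,11.2],"turn":[0,0,0],"gripper":0}
    - {"translation":[0.06,-2.6,11.2],"turn":[0,0,0],"gripper":0}
    - {"translation":[0.06,-2.4,11.2],"turn":[0,0,0],"gripper":0}
    - {"translation":[0.06,-2.3,11.2],"turn":[0,0,0],"gripper":0}

```text
t: 14.05
tool_pos: [0.5624, 0.0098, 0.2438]
orientation: [-0.098, 0.995, -0.001, 0.001]
ft_force: [0.3, -1.0, -0.6]
grip_width: -0.0002
```

```bash
python3 - <<'E'
from h import *
where()
E
```

```text
t 14.05 slicer x -36.8 y -0.3 h 19.1 yaw 0.01 F slicer -1.1 -0.1 -0.6 w -0.0002
```

Request:
send_rows:
  steps:
    - {"translation":[0,0.07,0],"turn":[0,0,0],"gripper":0}
    - {"translation":[0,0.14,0],"turn":[0,0,0],"gripper":0}
    - {"translation":[0,0.21,0],"turn":[0,0,0],"gripper":0}
    - {"translation":[0,0.28,0],"turn":[0,0,0],"gripper":0}
    - {"translation":[0,0.35,0],"turn":[0,0,0],"gripper":0}
    - {"translation":[0,0.4,0],"turn":[0,0,0],"gripper":0}
    - {"translation":[0,0.4,0],"turn":[0,0,0],"gripper":0}
    - {"translation":[0,0.4,0],"turn":[0,0,0],"gripper":0}
    - {"translation":[0,0.4,0],"turn":[0,0,0],"gripper":0}
    - {"translation":[0,0.4,0],"turn":[0,0,0],"gripper":0}

```text
t: 15.3
tool_pos: [0.5616, 0.0137, 0.2438]
orientation: [-0.098, 0.995, -0.001, 0.001]
ft_force: [0.2, -0.2, -1.1]
grip_width: 0.0002
```

```bash
python3 - <<'E'
from h import *
where()
E
```

```text
t 15.30 slicer x -32.8 y -0.3 h 19.1 yaw 0.01 F slicer -0.3 -0.2 -1.1 w 0.0002
```

Request:
send_rows:
  steps:
    - {"translation":[0,0.05,0],"turn":[0,0,0],"gripper":0}
    - {"translation":[0,0.1,0],"turn":[0,0,0],"gripper":0}
    - {"translation":[0,0.15,0],"turn":[0,0,0],"gripper":0}
    - {"translation":[0,0.2,0],"turn":[0,0,0],"gripper":0}
    - {"translation":[0,0.25,0],"turn":[0,0,0],"gripper":0}
    - {"translation":[0,0.3,0],"turn":[0,0,0],"gripper":0}
    - {"translation":[0,0.3,0],"turn":[0,0,0],"gripper":0}
    - {"translation":[0,0.3,0],"turn":[0,0,0],"gripper":0}
    - {"translation":[0,0.3,0],"turn":[0,0,0],"gripper":0}
    - {"translation":[0,0.3,0],"turn":[0,0,0],"gripper":0}

```text
t: 16.55
tool_pos: [0.5615, 0.0148, 0.2442]
orientation: [-0.098, 0.995, -0.003, 0.002]
ft_force: [1.5, -11.0, 1.3]
grip_width: 0.0004
```

```bash
python3 - <<'E'
from h import *
where()
E
```

```text
t 16.55 slicer x -31.7 y -0.4 h 19.5 yaw -0.07 F slicer -11.1 0.7 1.3 w 0.0004
```

Seated: 11 N against the stop with no more travel. Retreating up, and measuring the flap.

Request:
send_rows:
  steps:
    - {"translation":[0,-0.5,0],"turn":[0,0,0],"gripper":0}
    - {"translation":[0,-1,0],"turn":[0,0,0],"gripper":0}
    - {"translation":[0,-1,-2],"turn":[0,0,0],"gripper":0}
    - {"translation":[0,-1,-5],"turn":[0,0,0],"gripper":0}
    - {"translation":[0,-1,-9],"turn":[0,0,0],"gripper":0}
    - {"translation":[0,1,-13],"turn":[0,0,0],"gripper":0}
    - {"translation":[0,3,-13],"turn":[0,0,0],"gripper":0}
    - {"translation":[0,3,-13],"turn":[0,0,0],"gripper":0}
    - {"translation":[0,3,-13],"turn":[0,0,0],"gripper":0}
    - {"translation":[0,3,-13],"turn":[0,0,0],"gripper":0}

```text
t: 17.8
tool_pos: [0.5549, 0.0445, 0.3732]
orientation: [-0.098, 0.995, -0.003, 0.001]
ft_force: [-0.3, -0.3, -0.4]
grip_width: -0.0004
```

```bash
python3 - <<'E'
from h import *
where(); im,d,p=snap('wrist'); w=pts(d,p); cv2.imwrite('pics/w5.png',im)
Q=w.reshape(-1,3); x=(Q[:,:2]-O)@UX*1e3; y=(Q[:,:2]-O)@UY*1e3; h=(Q[:,2]-Z)*1e3
m=(abs(y)<35)&(h>18)&(h<90)&(x>95)&(x<160)
A=np.stack([x[m],h[m]],1); print(m.sum(),A.min(0),A.max(0)); 
if m.sum()>20:
    k=np.polyfit(A[:,1],A[:,0],1); print('lean deg beyond upright',np.degrees(np.arctan(k[0])))
print(go(158,0,130),go(158,0,50))
E
```

```text
t 17.80 slicer x -1.3 y 0.2 h 148.5 yaw -0.09 F slicer -0.2 0.3 -0.4 w -0.0004
4266 [104.35263063  18.01931532] [109.49116468  67.20472385]
lean deg beyond upright -3.2721638772734107
(array([ 0.016, 15.944,  1.77 ]), array([-0.0058,  0.002 , -0.0017])) (array([ 0.032, 15.991,  9.769]), array([-0.0058,  0.002 , -0.0017]))
```

View pics/w5.png

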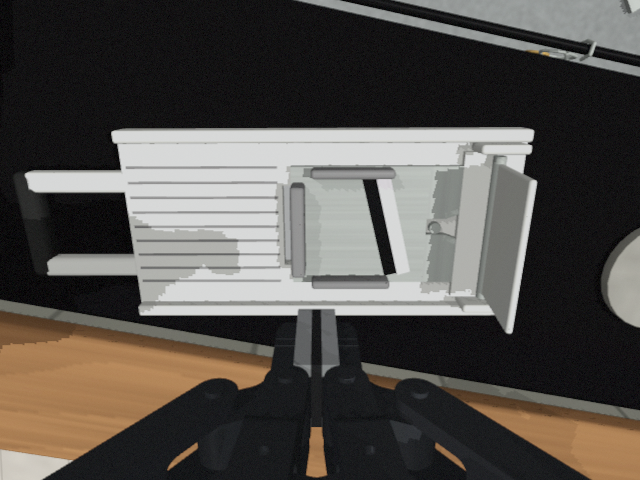

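The plate sits home with the pin (435,228) in the notch. The flap is about upright (~87°), its edge about 66 mm above the bed. I'll go over and behind it.

Request:
send_rows:
  steps:
    - {"translation":[0,4,0],"turn":[0,0,0],"gripper":0}
    - {"translation":[0,9,0],"turn":[0,0,0],"gripper":0}
    - {"translation":[0,14,0],"turn":[-0.006,0.002,-0.002],"gripper":0}
    - {"translation":[0,16,0],"turn":[-0.006,0.002,-0.002],"gripper":0}
    - {"translation":[0,16,2],"turn":[-0.006,0.002,-0.002],"gripper":0}
    - {"translation":[0,16,5],"turn":[-0.006,0.002,-0.002],"gripper":0}
    - {"translation":[0,16,8],"turn":[-0.006,0.002,-0.002],"gripper":0}
    - {"translation":[0.03,16,9.2],"turn":[-0.006,0.002,-0.002],"gripper":0}
    - {"translation":[0.03,16,9.2],"turn":[-0.006,0.002,-0.002],"gripper":0}
    - {"translation":[0.03,16,9.2],"turn":[-0.006,0.002,-0.002],"gripper":0}

```text
t: 19.1
tool_pos: [0.5245, 0.2008, 0.2815]
orientation: [-0.098, 0.995, 0.0, 0.001]
ft_force: [1.2, 0.1, 0.7]
grip_width: -0.0003
```

```bash
python3 - <<'E'
from h import *
where()
# corner path: contact at radius r on the flap's back face (2 mm off the mid plane, +1.5 mm stand-in)
for th in (90,80,70,60,50,40,30,20,10,5):
    a=np.radians(th); r=44; n=2
    X=110-r*np.cos(a)+n*np.sin(a); H=9.5+r*np.sin(a)+n*np.cos(a)
    print(th,'TCP x %.1f h %.1f'%(X+13.7,H+11), go(X+13.7,0,H+11)[0])
E
```

```text
t 19.10 slicer x 158.0 y -0.5 h 56.8 yaw -0.00 F slicer -0.1 -1.2 0.7 w -0.0003
90 TCP x 125.7 h 64.5 [ 0.053 -3.226 -0.77 ]
80 TCP x 118.0 h 64.2 [ 0.053 -3.993 -0.738]
70 TCP x 110.5 h 62.5 [ 0.053 -4.743 -0.573]
60 TCP x 103.4 h 59.6 [ 0.053 -5.453 -0.281]
50 TCP x 96.9 h 55.5 [ 0.054 -6.102  0.13 ]
40 TCP x 91.3 h 50.3 [ 0.055 -6.669  0.647]
30 TCP x 86.6 h 44.2 [ 0.056 -7.138  1.255]
20 TCP x 83.0 h 37.4 [ 0.057 -7.494  1.936]
10 TCP x 80.7 h 30.1 [ 0.058 -7.726  2.667]
5 TCP x 80.0 h 26.3 [ 0.058 -7.794  3.046]
```

Request:
send_rows:
  steps:
    - {"translation":[0.05,-1.8,-0.5],"turn":[0,0,0],"gripper":0}
    - {"translation":[0.05,-3.2,-0.6],"turn":[0,0,0],"gripper":0}
    - {"translation":[0.05,-4,-0.7],"turn":[0,0,0],"gripper":0}
    - {"translation":[0.05,-4.75,-0.57],"turn":[0,0,0],"gripper":0}
    - {"translation":[0.05,-5.45,-0.28],"turn":[0,0,0],"gripper":0}
    - {"translation":[0.05,-6.1,0.13],"turn":[0,0,0],"gripper":0}
    - {"translation":[0.05,-6.67,0.65],"turn":[0,0,0],"gripper":0}
    - {"translation":[0.05,-7.14,1.25],"turn":[0,0,0],"gripper":0}
    - {"translation":[0.05,-7.5,1.94],"turn":[0,0,0],"gripper":0}
    - {"translation":[0.05,-7.73,2.6],"turn":[0,0,0],"gripper":0}

```text
t: 20.35
tool_pos: [0.5392, 0.1247, 0.2549]
orientation: [-0.098, 0.995, 0.0, 0.001]
ft_force: [0.1, 0.7, 1.3]
grip_width: -0.0001
```

```bash
python3 - <<'E'
from h import *
where(); print(go(77,0,22.5))
E
```

```text
t 20.35 slicer x 80.5 y -0.0 h 30.2 yaw -0.00 F slicer 0.7 -0.2 1.3 w -0.0001
(array([ 0.004, -0.349,  0.772]), array([ 0.0004,  0.0014, -0.0001]))
```

Upward force of 1.3 N: the finger is moving the flap down as intended. Finishing the press.

Request:
send_rows:
  steps:
    - {"translation":[0,-0.1,0.15],"turn":[0,0,0],"gripper":0}
    - {"translation":[0,-0.15,0.3],"turn":[0,0,0],"gripper":0}
    - {"translation":[0,-0.15,0.45],"turn":[0,0,0],"gripper":0}
    - {"translation":[0,-0.15,0.6],"turn":[0,0,0],"gripper":0}
    - {"translation":[0,-0.15,0.7],"turn":[0,0,0],"gripper":0}
    - {"translation":[0,-0.15,0.77],"turn":[0,0,0],"gripper":0}
    - {"translation":[0,-0.15,0.8],"turn":[0,0,0],"gripper":0}
    - {"translation":[0,-0.15,0.8],"turn":[0,0,0],"gripper":0}
    - {"translation":[0,-0.15,0.8],"turn":[0,0,0],"gripper":0}
    - {"translation":[0,-0.15,0.8],"turn":[0,0,0],"gripper":0}

```text
t: 21.6
tool_pos: [0.5396, 0.1233, 0.2475]
orientation: [-0.098, 0.995, 0.0, 0.001]
ft_force: [-2.6, -0.5, 5.6]
grip_width: -0.0001
```

```bash
python3 - <<'E'
from h import *
where()
E
```

```text
t 21.60 slicer x 79.0 y -0.1 h 22.8 yaw -0.00 F slicer 0.0 2.7 5.6 w -0.0001
```

Request:
send_rows:
  steps:
    - {"translation":[0,0,0.05],"turn":[0,0,0],"gripper":0}
    - {"translation":[0,0,0.1],"turn":[0,0,0],"gripper":0}
    - {"translation":[0,0,0.15],"turn":[0,0,0],"gripper":0}
    - {"translation":[0,0,0.15],"turn":[0,0,0],"gripper":0}
    - {"translation":[0,0,0.15],"turn":[0,0,0],"gripper":0}
    - {"translation":[0,0,0.15],"turn":[0,0,0],"gripper":0}
    - {"translation":[0,0,0.15],"turn":[0,0,0],"gripper":0}
    - {"translation":[0,0,0.15],"turn":[0,0,0],"gripper":0}
    - {"translation":[0,0,0.15],"turn":[0,0,0],"gripper":0}
    - {"translation":[0,0,0.15],"turn":[0,0,0],"gripper":0}

```text
t: 22.85
tool_pos: [0.5396, 0.1233, 0.2474]
orientation: [-0.098, 0.995, 0.0, 0.002]
ft_force: [-3.1, -0.5, 12.4]
grip_width: 0.0002
```

```bash
python3 - <<'E'
from h import *
where()
E
```

```text
t 22.85 slicer x 79.0 y -0.1 h 22.7 yaw -0.01 F slicer 0.2 3.1 12.4 w 0.0002
```

The flap is at its end stop: 12 N with no travel. Lifting straight up and checking.

Request:
send_rows:
  steps:
    - {"translation":[0,0,-0.5],"turn":[0,0,0],"gripper":0}
    - {"translation":[0,0,-2],"turn":[0,0,0],"gripper":0}
    - {"translation":[0,-1,-5],"turn":[0,0,0],"gripper":0}
    - {"translation":[0,-4,-9],"turn":[0,0,0],"gripper":0}
    - {"translation":[0,-8,-13],"turn":[0,0,0],"gripper":0}
    - {"translation":[0,-8,-14],"turn":[0,0,0],"gripper":0}
    - {"translation":[0,-8,-14],"turn":[0,0,0],"gripper":0}
    - {"translation":[0,-8,-14],"turn":[0,0,0],"gripper":0}
    - {"translation":[0,-8,-14],"turn":[0,0,0],"gripper":0}
    - {"translation":[0,-8,-14],"turn":[0,0,0],"gripper":0}

```text
t: 24.1
tool_pos: [0.5545, 0.0451, 0.3868]
orientation: [-0.099, 0.995, 0.0, 0.001]
ft_force: [-0.5, -0.6, 0.6]
grip_width: 0.0001
```

```bash
python3 - <<'E'
from h import *
where(); im,d,p=snap('wrist'); w=pts(d,p); cv2.imwrite('pics/w6.png',im)
Q=w.reshape(-1,3); x=(Q[:,:2]-O)@UX*1e3; y=(Q[:,:2]-O)@UY*1e3; h=(Q[:,2]-Z)*1e3
for a,b in((58,70),(70,85),(85,100)):
    m=(abs(y)<35)&(x>a)&(x<b)&(h<60); print('flap h',a,b,np.median(h[m]).round(2))
for s in((10,25),(-25,-10)):
    m=(y>s[0])&(y<s[1])&(abs(h-21)<3)&(x>-40)&(x<10); print('tab top x',np.percentile(x[m],[3,50,97]).round(1))
for X in((-5,0),(40,45)):
    m=(abs(y)<28)&(x>X[0])&(x<X[1])&(h<12); print('plate h',np.median(h[m]).round(2))
t,dt,pt=snap('top'); t0=np.load('top0.npz')['im']
df=cv2.absdiff(t,t0).max(2)>40
for n,(a,b,c,e) in dict(tray=(150,240,110,180),coaster=(175,220,192,236),remote=(158,222,468,495)).items(): print(n,df[a:b,c:e].mean().round(4))
E
```

```text
t 24.10 slicer x -0.6 y 0.6 h 162.1 yaw 0.04 F slicer -0.5 0.6 0.6 w 0.0001
flap h 58 70 11.64
flap h 70 85 11.66
flap h 85 100 11.65
tab top x [-18.2 -14.1  -9.7]
tab top x [-18.2 -13.5  -9.5]
plate h 5.0
plate h 5.71
tray 0.0
coaster 0.0
remote 0.022
```

View pics/w6.png

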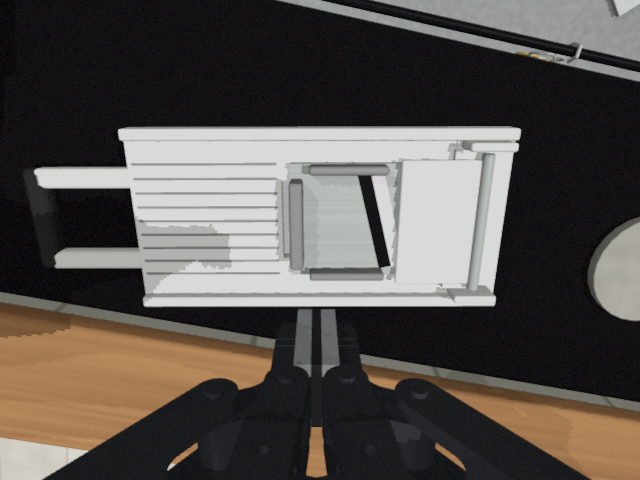

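The flap lies flat (front edge at x≈400, level at 11.65 mm above the bed). The tab is square and the plate is flat. Handing in.

```bash
python3 -c "
from h import *
print(close_job())"
```

```text
the job is handed in; nothing more can be done
None
```

The blade plate is home against the stop with its notch over the pin, and the hold-down flap is closed flat over its notched end. I handed the job in at about 24 s, with the robot clear of everything.

**What I did:** I gripped the small plate by its tab and slid it along the bed, straightening about 2° of skew on the way, until it touched the stop. I then released it and gave the tab a centred push from behind (11 N, no further travel). Last, I pushed the upright flap over from behind and pressed it down (12 N, no further travel).

**Last checks:**
- **Flap:** level at 11.65 mm above the bed along its length (11.5 expected).
- **Plate:** top 5.0 mm above the bed near the tab (5 expected) and 5.7 mm beside the slanted cutting edge. I put the difference down to that edge but did not check it.
- **Squareness:** the tab's rear face read the same x (−18.2 mm) on both sides.
- **Position along the bed:** the tab reads −18.2 mm against −20 nominal, so about 1.8 mm further along than expected. The pin read 1.2 mm further along than its nominal 75 mm too, so most of this is an offset in my frame. The contact forces also say the plate is against the stop.
- **Bystanders:** the tray and coaster areas are unchanged in the top view. About 2% of the pixels around the remote changed. The arm never went near it, so I took that to be shadow, but I did not look closer.

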